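# Clamp a round blank in the drilling cradle

## Task

Get the thick round wooden blank clamped in the drilling cradle: lift the sprung clamp bar by its knob and swing it a full quarter turn aside, lay the blank along both V-blocks, roughly centred, and let go of it. Then lift the bar again, swing it back so that it lies square across the middle of the blank, and let it down onto the blank.

Things in the scene. Friction and masses are not known exactly. Their poses are not given: they have to be found in the camera images.
- blank: Thick round hardwood blank, 46 mm diameter, 170 mm long, 0.2 kg, thin dark line round it near each end, lying on the bench at the robot's right. Origin at its centre on its axis, x along its length (y, z turn as it rolls). Not the square billet, the 22 mm dowel or the short standing offcut of the same wood; blank, billet and dowel lie about 90 mm apart in any order.
- cradle: Fixed plywood base with two wooden V-blocks (62 mm high, 84 wide, 25 thick) at y = +-60 mm, free room between. Origin at bench height below the V's middle; y along the V (the blank lies along it), x towards the clamp bar's steel post 100 mm away; yaw within 15 degrees. V bottom 32 mm above the bench; the seated blank's axis is 64.5 mm, its top 87.5 mm high.
- knob (a point): Mid height of the upright black knob (26 mm diameter, 45 mm tall) on the free end of the aluminium bar (30 wide, 12 thick), 175 mm from the post's axis, 37 mm above the bar's underside. A spring pulls the bar down (7 to 12 N over 85 mm travel). Height over bench: 87 mm fully down, over 99 to clear the V-blocks, 124.5 on the seated blank, 140 to 155 to swing over it.
- swing (a joint): Turn of the bar about the upright post, rad: 0 = square across the V, knob on the cradle's -x side; grows anticlockwise seen from above, the knob going to the cradle's -y side; stops at -0.15 and 1.57. From 1.2 it is clear of V-blocks and blank and may sink fully down beside them. Turns easily, stays where left.
Things that resemble listed ones, but are neither listed nor needed, are in the scene too. Leave any blue or red look-alike of the blank alone.

How it is judged:
By the outcome, as a careful person would: the job done as asked, in the order asked, and still so for the second after the job is handed in, with the robot touching nothing.
It also fails if it takes over 64 s, if anything falls off the work surface, if the arm or the gripper's body presses on something with over 40 N, if the wrist force passes 120 N, or if a joint passes its speed limit or range.

## Robot

A 6-joint arm with a two-finger parallel gripper is mounted at the origin on the work surface. World frame = base frame: x ahead of the robot, y to its left, z up, the work surface at z = 0. Lengths are in mm, angles in rad, forces in N, time in s.
With the tool pointing down it reaches from about 350 to 975 mm from the base axis. Payload 7.1 kg.
Tool frame: the origin (TCP) lies on the mounting face of the last link; the fingertips stand 182 mm ahead of it and the grasp point (between the pads) lies 163 mm ahead of it (ctrl.tip_reach is the distance from the TCP to the fingertips, in mm); z points along the fingers, y is the direction in which the jaws open and shut (so a half turn about z gives the same grasp; the last joint's range is limited). The gripper opens to 88 mm and grips with 3 to 60 N. Pads are 20 mm wide; open, the fingers measure 115 mm over their backs; the gripper's body (75 mm by 178 mm) begins 61 mm behind the grasp point.
Start: joints at [-0.019, 0.423, 1.63, -0, 1.089, -0.019], TCP at [624.985, 0.026, 404.675] pointing down, gripper open.
Joint ranges: [-3, 3], [-0.9, 2.11], [0.09, 2.58], [-1.31, 4.45], [0.11, 2.69], [-2.54, 2.54]. Speed limits (rad/s): [2.39, 2.39, 3.01, 3.14, 3.14, 3.14].

## Interface

Orientations are given as a rotation vector (axis times angle).
In Python, from workcell import ctrl gives the robot as it stands.
- The arm moves only by the tool jog_arm, never from a script. Its argument "steps" is a list that holds one entry, the list of rows, each a list of 7 numbers: the shift along the tool's x, y, z in m, then the turn, a rotation vector about the tool's x, y, z in degrees, then the gripper's target within -1 to 1 (shut at 1, half-way at 0, fully open at -1). A call has 1 to 20 rows; each row shifts and turns the commanded pose from where the row before left it, along the tool's axes as they then stand; what a row does not reach is not made up. A row lasts 1/12 s, in which the tool goes at most 41.7 mm and 7.16 degrees, less where a joint would pass 70% of its speed; a pose out of reach is approached as far as the arm can. A call is refused whole if a number of a shift passes 0.0417 or a number of a turn 7.16, either way. A call with a gripper value outside its range is refused whole. The fingers move at their own pace and stop on an object; the grip force is fixed at half the most. Time passes only in rows, so rows that do not move let the fingers close. It gives the time, the measured TCP pose, the force and the opening at its end, in the units of the state.
- ctrl.get_obs(): the state, without advancing time (a new reading comes with each control period).
- ctrl.get_image(name): name is "scene" or "side" or "wrist"; returns the picture (420x560x3 uint8, red, green, blue); there is no depth.
- ctrl.camera_info(name): a dict with "fx", "fy", "cx", "cy" (pixels), "dist" ([k1, k2, p1, p2, k3] as OpenCV has them; the pictures are not rectified), "origin" and "attitude" of the camera in the world; the wrist camera has in their place "T_tool_cam" (4x4, takes a point from camera to tool coordinates, whose origin is the TCP and whose axes are the flange's). Camera axes: x right, y down, z forward; pixel columns grow to the right and rows downward; lengths in mm; the calibration is good to about 2 mm. A picture is of the moment at which its call begins: read the wrist's pose just before it. camera_info takes no time and is no camera call.
- ctrl.close_job(): hands the job in, once; it reports no verdict.
Trained networks look in the newest picture that a camera, given by its name, has taken for a name from the list of things; names that differ only in an ending like _2 or _b are one class to them, and where a whole thing is asked for, a point or a joint stands for the part that bears it (a point fixed in the world has none). Each returns a list of dicts, best first, with "p" (0 to 1); they miss things now and then, are a little off and sometimes report something else, mostly with a low value. They report only what shows in the picture. A call takes as long as a camera call. They do not tell look-alikes from the thing itself.
- ctrl.look_for(thing, camera): "bbox" ([left, top, right, bottom] in pixels, round what is visible of it).
- ctrl.trace(thing, camera): "pixels" (420x560 bool, what is visible of it) and "bbox" ([left, top, right, bottom] in pixels, round what is visible of it).
- ctrl.landmark_of(thing, camera): "uv" ([column, row] in pixels: a listed point, or the origin of a listed thing).
The state is a dict: "t": time; "qpos": joint angles; "qvel": joint speeds; "joint_torque": joint torques, N m; "ee_pos": TCP position; "orientation": TCP orientation; "ft_force": force on the tool from outside, world axes, zero at the start; "moment": the same for the moment, N m; "width": finger opening in mm.
Only numpy, scipy, OpenCV 4.12 (cv2) and the standard library are available. Lean on these libraries where they do the work, as an engineer would, in place of code of your own. Each camera call takes 0.05 s, during which the arm holds its last target.

## Working session

There is one attempt and no reset: what is moved stays moved. The work goes in short steps, Python scripts to look and compute and a tool call to move; the robot and the scene stay as the last step left them, time stands still between calls to the robot, and variables do not carry over. Pictures are saved under pics/ and viewed, and the job is handed in when it is done.

Besides the shell and the picture viewer there is one more tool, called after ">>>" as a command line: name --argument value ..., lists and objects as JSON in quotes. jog_arm: Moves the arm, as the interface text tells. Its arguments: {"type":"object","properties":{"steps":{"type":"array"}},"required":["steps"]}

```bash
mkdir -p pics; ls
cat > h.py <<'E'
import numpy as np, cv2
from scipy.spatial.transform import Rotation as R
from workcell import ctrl
def cam(name,obs=None):
    ci=ctrl.camera_info(name)
    K=np.array([[ci['fx'],0,ci['cx']],[0,ci['fy'],ci['cy']],[0,0,1]],float)
    d=np.array(ci['dist'],float)
    if 'T_tool_cam' in ci:
        T=np.array(ci['T_tool_cam']);W=np.eye(4)
        W[:3,:3]=R.from_rotvec(obs['orientation']).as_matrix();W[:3,3]=obs['ee_pos']
        W=W@T; return K,d,W[:3,:3],W[:3,3]
    a=np.array(ci['attitude'],float)
    Rm=a if a.shape==(3,3) else R.from_rotvec(a).as_matrix()
    return K,d,Rm,np.array(ci['origin'],float)
def ray(c,uv):
    K,d,Rm,o=c
    p=cv2.undistortPoints(np.array(uv,float).reshape(-1,1,2),K,d).reshape(-1,2)
    return o,(Rm@np.c_[p,np.ones(len(p))].T).T
def onz(c,uv,z):
    o,v=ray(c,uv); return o+v*((z-o[2])/v[:,2])[:,None]
def proj(c,P):
    K,d,Rm,o=c
    return cv2.projectPoints(np.array(P,float).reshape(-1,3),cv2.Rodrigues(Rm.T)[0],-Rm.T@o,K,d)[0].reshape(-1,2)
def save(n,im): cv2.imwrite('pics/'+n+'.png',im[:,:,::-1])
E
python3 - <<'E'
from h import *
o=ctrl.get_obs();print(o)
for n in ['scene','side','wrist']:
    print(n,ctrl.camera_info(n))
    save('a_'+n,ctrl.get_image(n))
for n in ['scene','side','wrist']:
  for t in ['blank','cradle','knob']:
    print(n,t,[(np.round(x['bbox']).tolist(),round(x['p'],2)) for x in ctrl.look_for(t,n)],[(np.round(x['uv'],1).tolist(),round(x['p'],2)) for x in ctrl.landmark_of(t,n)])
E
```

```text
pics
{'t': 0.0, 'qpos': array([-1.89800716e-02,  4.23845558e-01,  1.63068201e+00, -2.43175454e-05,
        1.08860470e+00, -1.90074017e-02]), 'qvel': array([ 0.00138544,  0.00034879, -0.00142301, -0.00022003, -0.00088294,
        0.00026154]), 'joint_torque': array([ 1.28069914e-03, -5.44622147e+01, -2.73670936e+01,  6.42951974e-02,
        2.27214623e-02, -1.51321510e-04]), 'ee_pos': array([6.24723441e+02, 4.06735154e-02, 4.03901678e+02]), 'orientation': array([-2.22062453e+00, -2.22071030e+00,  1.70108006e-03]), 'ft_force': array([-0.19454511,  0.16655484,  0.06069267]), 'moment': array([-0.03292986,  0.06685449, -0.04163255]), 'width': 87.63937344184954}
scene {'fx': 494.5529683844171, 'fy': 494.5529683844171, 'cx': 284.3632463149042, 'cy': 216.60020652975734, 'dist': array([-0.02139608,  0.        ,  0.        ,  0.        ,  0.        ]), 'origin': array([1435.84610667,  326.06865503,  924.92635564]), 'attitude': array([-1.30460052, -2.08180577,  1.06433593])}
side {'fx': 389.67407678279096, 'fy': 389.67407678279096, 'cx': 285.7022741841797, 'cy': 198.2678875997259, 'dist': arra
[... 1006 characters left out ...]
425.0, 356.0], 0.82), ([245.0, 223.0, 294.0, 266.0], 0.45)] [([381.3, 304.5], 0.85)]
scene knob [([368.0, 250.0, 401.0, 321.0], 0.92)] []
side blank [([375.0, 270.0, 415.0, 336.0], 0.78), ([276.0, 201.0, 335.0, 242.0], 0.7), ([247.0, 276.0, 316.0, 338.0], 0.65)] [([306.0, 216.9], 0.86), ([281.4, 304.2], 0.65), ([396.0, 304.3], 0.6)]
side cradle [([222.0, 116.0, 299.0, 172.0], 0.76)] [([256.4, 149.9], 0.58)]
side knob [([220.0, 119.0, 300.0, 174.0], 0.28)] [([232.3, 138.0], 0.9)]
wrist blank [([148.0, 367.0, 235.0, 387.0], 0.64)] [([162.8, 350.8], 0.7)]
wrist cradle [([58.0, 0.0, 353.0, 135.0], 0.64)] [([210.0, 36.0], 0.74)]
wrist knob [([56.0, 0.0, 341.0, 42.0], 0.93)] [([88.4, 11.7], 0.84)]
```

View pics/a_scene.png

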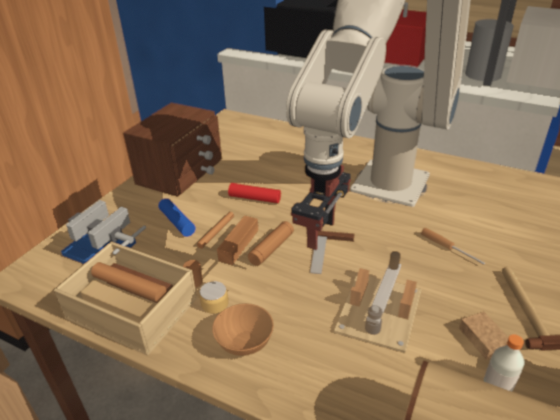

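View pics/a_side.png

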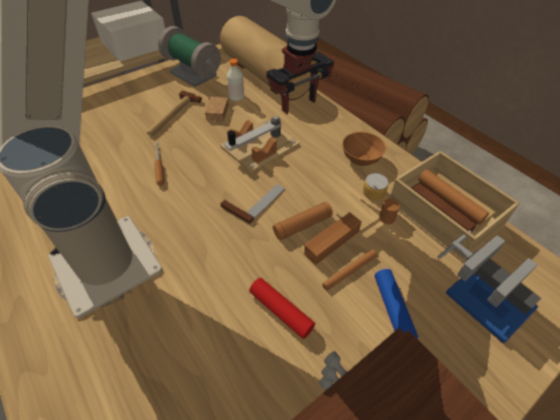

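View pics/a_wrist.png

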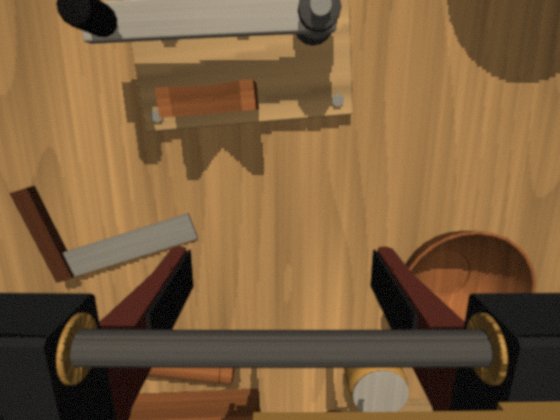

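The scene view shows the real blank at about (272,242), between the billet (240,238) and the knife. It is at (303,219) in the side view. The cradle with its bar down is at (381,305) in scene, with the black knob towards the robot. Next I'll triangulate these.

```bash
cat >> h.py <<'E'
def tri(pairs):
    A=np.zeros((3,3));b=np.zeros(3)
    for c,uv in pairs:
        o,v=ray(c,uv);v=v[0]/np.linalg.norm(v);M=np.eye(3)-np.outer(v,v);A+=M;b+=M@o
    x=np.linalg.solve(A,b);return x,[np.round(proj(c,x)[0]-uv,1) for c,uv in pairs]
E
python3 - <<'E'
from h import *
o=ctrl.get_obs();S=cam('scene');D=cam('side');W=cam('wrist',o)
print('knob',tri([(D,[232.3,138]),(W,[88.4,11.7])]), onz(W,[88.4,11.7],87))
print('cradle',tri([(S,[381.3,304.5]),(D,[256.4,149.9]),(W,[210,36])]),onz(W,[210,36],0))
print('blank',tri([(S,[268.6,242.5]),(D,[306,216.9])]),onz(S,[268.6,242.5],23),onz(D,[306,216.9],23),onz(W,[162.8,350.8],23))
for c,n in((S,'scene'),(D,'side')):
    for r in ctrl.trace('blank',n)[:4]:
        m=r['pixels'];ys,xs=np.nonzero(m);print(n,round(r['p'],2),np.round(r['bbox']),len(xs))
        (cx,cy),(w,h),a=cv2.minAreaRect(np.c_[xs,ys].astype(np.float32)); bx=cv2.boxPoints(((cx,cy),(w,h),a));
        l=[(bx[i]+bx[(i+1)%4])/2 for i in range(4)]; 
        s=sorted([(l[0],l[2]),(l[1],l[3])],key=lambda p:-np.linalg.norm(p[0]-p[1]))[0]
        print(onz(c,s,23).round(1).tolist())
E
```

```text
knob (array([479.64312646, 145.95731316,  82.21322113]), [array([-0.7, -0.4]), array([2.9, 2.9])]) [[479.98459443 146.89667698  87.        ]]
cradle (array([557.6073493 , 141.1250298 ,  -0.84739659]), [array([-1. ,  0.7]), array([-2.1, -0.9]), array([3.1, 4.2])]) [[554.90359768 144.80557478   0.        ]]
blank (array([ 491.80651843, -210.47454596,   32.10556373]), [array([ 0.2, -0.1]), array([0.2, 0.1])]) [[ 482.65940175 -216.40400821   23.        ]] [[ 496.60693366 -204.44045468   23.        ]] [[ 484.8449148  -199.39672245   23.        ]]
scene 0.8 [248. 222. 296. 268.] 879
[[373.7, -201.1, 23.0], [577.1, -220.9, 23.0]]
scene 0.78 [157. 199. 197. 234.] 701
[[434.0, -641.1, 23.0], [543.3, -441.3, 23.0]]
scene 0.68 [228. 183. 279. 204.] 709
[[288.0, -469.6, 23.0], [258.1, -288.8, 23.0]]
side 0.79 [275. 200. 335. 242.] 1068
[[576.3, -220.1, 23.0], [389.7, -197.5, 23.0]]
side 0.79 [374. 271. 419. 336.] 1204
[[541.3, -447.5, 23.0], [458.9, -602.2, 23.0]]
side 0.65 [246. 276. 315. 338.] 1440
[[259.0, -286.5, 23.0], [293.8, -463.9, 23.0]]
```

>>> jog_arm --steps '[[[0.035,-0.02,0,0,0,7,-1],[0.035,-0.02,0,0,0,7,-1],[0.035,-0.02,0,0,0,7,-1],[0.035,-0.02,0,0,0,7,-1],[0.0,0,0,0,0,0,-1],[0.0,0,0,0,0,0,-1]]]'

```text
t: 1.65
ee_pos: [572.6, 149.2, 404.8]
orientation: [2.68, 1.638, 0.0]
ft_force: [-0.2, -0.1, 0.3]
width: 87.6
```

Run:
```python
from h import *
o=ctrl.get_obs();print(o['t'],o['ee_pos'],R.from_rotvec(o['orientation']).as_matrix().round(3).tolist(),o['qpos'])
im=ctrl.get_image('wrist');save('b_wrist',im);W=cam('wrist',o)
for t in ['cradle','knob']:
    print(t,[(np.round(x['bbox']).tolist(),round(x['p'],2)) for x in ctrl.look_for(t,'wrist')],[(np.round(x['uv'],1).tolist(),round(x['p'],2),onz(W,x['uv'],0 if t=='cradle' else 87).round(1).tolist()) for x in ctrl.landmark_of(t,'wrist')])
s=ctrl.get_image('scene')[230:370,310:450];save('b_scenez',cv2.resize(s,None,fx=4,fy=4,interpolation=cv2.INTER_CUBIC))
```

```text
1.65 [572.55130637 149.22760555 404.83112322] [[0.456, 0.89, 0.0], [0.89, -0.456, -0.0], [0.0, 0.0, -1.0]] [ 2.34879059e-01  3.74347812e-01  1.70560097e+00 -1.52780048e-04
  1.06136700e+00  7.08349298e-01]
cradle [([168.0, 50.0, 414.0, 289.0], 0.77)] [([272.5, 192.7], 0.83, [[557.5, 142.3, 0.0]])]
knob [([170.0, 127.0, 385.0, 273.0], 0.69)] [([191.8, 249.6], 0.85, [[480.8, 146.0, 87.0]])]
```

View pics/b_wrist.png

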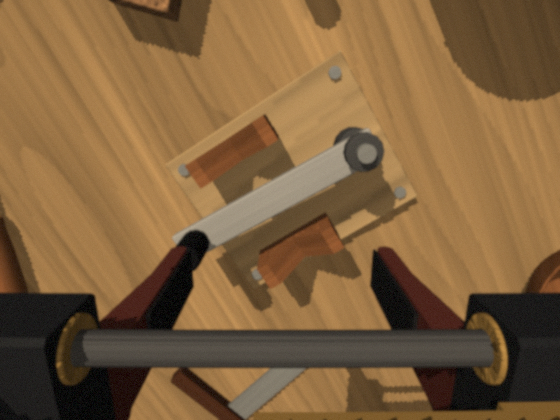

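View pics/b_scenez.png

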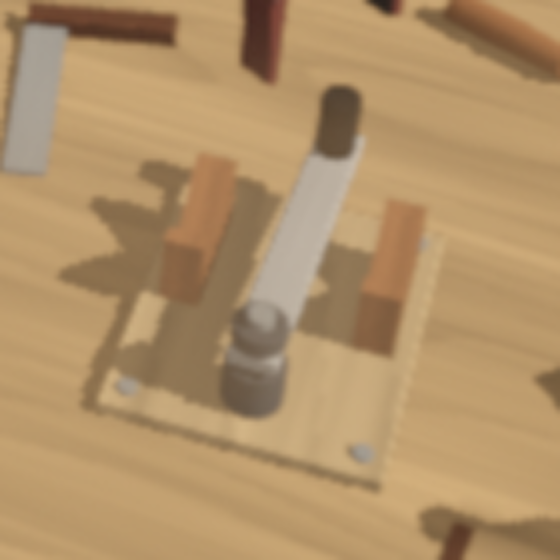

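Run:
```python
from h import *
o=ctrl.get_obs();S=cam('scene');D=cam('side');W=cam('wrist',o)
x,e=tri([(S,[375.5,309.5]),(W,[367,153])]);print('post',x,e)
p=onz(W,[[184,171],[336,74],[400,192],[257,273]],12)[:,:2];print(p.round(1),p.mean(0))
for a,b in((0,1),(3,2)): v=p[b]-p[a];print('x-dir',np.degrees(np.arctan2(v[1],v[0])),np.linalg.norm(v))
for a,b in((3,0),(2,1)): v=p[b]-p[a];print('y-dir',np.degrees(np.arctan2(-v[0],v[1])),np.linalg.norm(v))
k=np.array([480.8,146.0]);print(x[:2]-k, np.linalg.norm(x[:2]-k), np.degrees(np.arctan2(*(x[:2]-k)[::-1])))
# knob top from scene/wrist
print('knobtop',tri([(S,[310+343/4,230+95/4]),(W,[199,242])]))
```

```text
post [654.67544252 150.8237638   83.33293172] [array([-0.5, -0.3]), array([-0.7, -1.5])]
[[488.3 205. ]
 [669.8 218.2]
 [680.3  80. ]
 [500.4  67.3]] [584.73235291 142.6104953 ]
x-dir 4.172655741076119 182.00174277054037
x-dir 4.062522512829697 180.32067552507462
y-dir 5.025933134819579 138.2393139350799
y-dir 4.3286406611147825 138.57110785955982
[173.87544252   4.8237638 ] 173.94234161904896 1.5891285724233735
knobtop (array([509.65059477, 154.26917158, 135.49326855]), [array([1.3, 0.6]), array([2.1, 4.2])])
```

The wrist view shows the knob at (192,250), the post cap at (367,153), and plate screws that give a cradle yaw of about 4.3° with its origin near (556,143). The bar sits at a swing of about -0.05. I'll move above the knob with the jaws across the bar.

```bash
cat >> h.py <<'E'
def plan(p0,Rm0,pts,n_list,yaws,g):
    """waypoints pts (world mm), yaws = world angle (deg) of tool y, tool down; prints rows"""
    rows=[];p=np.array(p0,float);M=np.array(Rm0)
    for P,n,y in zip(pts,n_list,yaws):
        P=np.array(P,float)
        t=np.radians(y);ty=np.array([np.cos(t),np.sin(t),0]);tz=np.array([0,0,-1.]);tx=np.cross(ty,tz)
        G=np.c_[tx,ty,tz];rv=R.from_matrix(M.T@G).as_rotvec()/n
        d=(P-p)/n
        for i in range(n):
            s=np.round(M.T@d/1000,4);r=np.round(np.degrees(rv),2)
            rows.append([*(s+0.).tolist(),*(r+0.).tolist(),g])
            p=p+M@s*1000;M=M@R.from_rotvec(np.radians(r)).as_matrix()
    print(str([rows]).replace('0.0, ','0, '));print('end',p.round(1),M.round(3).tolist());return rows
def cur():
    o=ctrl.get_obs();return o['ee_pos'],R.from_rotvec(o['orientation']).as_matrix()
def yawy(M): return np.degrees(np.arctan2(M[1,1],M[0,1]))
E
python3 - <<'E'
from h import *
p,M=cur();plan(p,M,[[481,146,330]],[9],[-88.4],-1)
E
```

```text
[[[-0.0048, -0.0091, 0.0083, 0, 0, 6.77, -1], [-0.0058, -0.0085, 0.0083, 0, 0, 6.77, -1], [-0.0067, -0.0077, 0.0083, 0, 0, 6.77, -1], [-0.0076, -0.0069, 0.0083, 0, 0, 6.77, -1], [-0.0084, -0.0059, 0.0083, 0, 0, 6.77, -1], [-0.009, -0.0049, 0.0083, 0, 0, 6.77, -1], [-0.0095, -0.0038, 0.0083, 0, 0, 6.77, -1], [-0.0099, -0.0027, 0.0083, 0, 0, 6.77, -1], [-0.0102, -0.0015, 0.0083, 0, 0, 6.77, -1]]]
end [480.9 146.  329.9] [[1.0, 0.028, -0.0], [0.028, -1.0, -0.0], [-0.0, 0.0, -1.0]]
```

>>> jog_arm --steps '[[[-0.0048,-0.0091,0.0083,0,0,6.77,-1],[-0.0058,-0.0085,0.0083,0,0,6.77,-1],[-0.0067,-0.0077,0.0083,0,0,6.77,-1],[-0.0076,-0.0069,0.0083,0,0,6.77,-1],[-0.0084,-0.0059,0.0083,0,0,6.77,-1],[-0.009,-0.0049,0.0083,0,0,6.77,-1],[-0.0095,-0.0038,0.0083,0,0,6.77,-1],[-0.0099,-0.0027,0.0083,0,0,6.77,-1],[-0.0102,-0.0015,0.0083,0,0,6.77,-1],[0,0,0,0,0,0,-1]]]'

```text
t: 2.78
ee_pos: [478.8, 146.2, 328.5]
orientation: [3.14, 0.038, -0.007]
ft_force: [-0.7, 1.0, 0.2]
width: 87.9
```

Run:
```python
from h import *
o=ctrl.get_obs();print(o['t'],o['ee_pos'],yawy(cur()[1]),o['qpos'].round(2))
im=ctrl.get_image('wrist');save('c_wrist',im);W=cam('wrist',o)
for t in ['cradle','knob']:
    print(t,[(np.round(x['bbox']).tolist(),round(x['p'],2)) for x in ctrl.look_for(t,'wrist')],[(np.round(x['uv'],1).tolist(),round(x['p'],2),onz(W,x['uv'],0 if t=='cradle' else 87).round(1).tolist()) for x in ctrl.landmark_of(t,'wrist')])
print(proj(W,[[480.8,146,109.5],[480.8,146,87],[480.8,146,64.5],[654.7,150.8,83]]))
```

```text
2.7833 [478.80860788 146.15760436 328.47608851] -88.61816863163318 [0.27 0.35 1.96 0.   0.83 1.82]
cradle [([166.0, 0.0, 399.0, 257.0], 0.96), ([257.0, 0.0, 307.0, 258.0], 0.52)] [([288.9, 107.7], 0.66, [[553.0, 142.9, 0.0]])]
knob [([257.0, 0.0, 306.0, 255.0], 0.93)] [([282.6, 225.8], 0.86, [[479.6, 146.6, 87.0]]), ([287.9, 106.6], 0.25, [[554.0, 145.3, 87.0]])]
[[283.72927454 236.16262685]
 [283.50174935 224.08744988]
 [283.31266365 214.05565719]
 [283.08524261 -89.61576509]]
```

View pics/c_wrist.png

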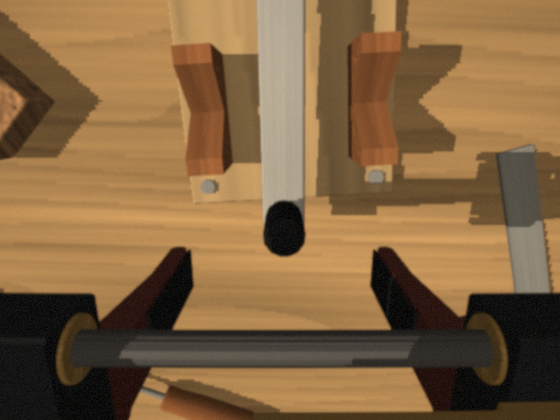

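The knob is centred between the fingers at (284,226), measured at (480,146.4). Descending and closing on it.

>>> jog_arm --steps '[[[0.0005,0,0.0195,0,0,0,-1],[0.0005,0,0.0195,0,0,0,-1],[0,0,0.0195,0,0,0,-1],[0,0,0.0185,0,0,0,-1],[0,0,0,0,0,0,1],[0,0,0,0,0,0,1],[0,0,0,0,0,0,1],[0,0,0,0,0,0,1],[0,0,0,0,0,0,1],[0,0,0,0,0,0,1]]]'

```text
t: 3.87
ee_pos: [481.9, 147.3, 253.9]
orientation: [-3.141, -0.046, -0.003]
ft_force: [-0.3, 0.8, -0.4]
width: 51.3
```

>>> jog_arm --steps '[[[0,0,0,0,0,0,1],[0,0,0,0,0,0,1],[0,0,0,0,0,0,1],[0,0,0,0,0,0,1],[0,0,0,0,0,0,1],[0,0,0,0,0,0,1]]]'

```text
t: 4.37
ee_pos: [481.6, 147.3, 253.0]
orientation: [3.141, 0.046, -0.0]
ft_force: [-0.6, -1.0, 1.1]
width: 25.4
```

>>> jog_arm --steps '[[[0,0,-0.009,0,0,0,1],[0,0,-0.009,0,0,0,1],[0,0,-0.009,0,0,0,1],[0,0,-0.009,0,0,0,1],[0,0,-0.009,0,0,0,1],[0,0,0,0,0,0,1]]]'

```text
t: 4.87
ee_pos: [481.8, 147.2, 298.4]
orientation: [-3.141, -0.046, -0.001]
ft_force: [4.6, -0.7, -10.5]
width: 25.7
```

Run:
```python
from h import *
o=ctrl.get_obs();print(o['t'],o['ee_pos'],yawy(cur()[1]),o['ft_force'],o['width'])
save('d_side',cv2.resize(ctrl.get_image('side')[80:200,180:340],None,fx=4,fy=4,interpolation=cv2.INTER_CUBIC))
```

```text
4.8667 [481.78541347 147.23662235 298.44019878] -88.33485467914335 [  4.60144265  -0.74239301 -10.46673518] 25.699348769563283
```

View pics/d_side.png

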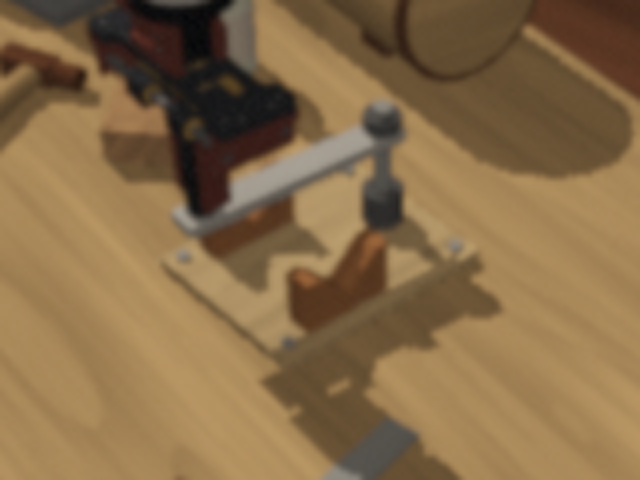

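The bar is up, with the shaft telescoping at the post, and the knob is held. I'll swing it about 90° anticlockwise.

>>> jog_arm --steps '[[[0.001,0.0183,0,0,0,-6,1],[0.001,0.0183,0,0,0,-6,1],[0.001,0.0183,0,0,0,-6,1],[0.001,0.0183,0,0,0,-6,1],[0.001,0.0183,0,0,0,-6,1],[0.001,0.0183,0,0,0,-6,1],[0.001,0.0183,0,0,0,-6,1],[0.001,0.0183,0,0,0,-6,1]]]'

```text
t: 5.58
ee_pos: [543.8, 18.9, 296.9]
orientation: [-2.846, -1.326, 0.0]
ft_force: [4.7, 10.7, -10.7]
width: 25.6
```

Run:
```python
from h import *
o=ctrl.get_obs();print(o['t'],o['ee_pos'],yawy(cur()[1]),o['ft_force'],o['width'],np.linalg.norm(o['ee_pos'][:2]-[654.7,150.8]))
```

```text
5.5833 [543.75512782  18.88385015 296.85803831] -40.03995817587646 [  4.66312842  10.70016333 -10.69014734] 25.639999209892657 172.36773263429305
```

>>> jog_arm --steps '[[[0.002,0.0183,0,0,0,-6,1],[0.002,0.0183,0,0,0,-6,1],[0.001,0.0183,0,0,0,-6,1],[0.001,0.0183,0,0,0,-6,1],[0.001,0.0183,0,0,0,-6,1],[0,0,0,0,0,0,1]]]'

```text
t: 6.08
ee_pos: [627.9, -18.6, 296.0]
orientation: [-2.408, -2.016, 0.003]
ft_force: [-0.8, -0.6, -10.5]
width: 25.8
```

Run:
```python
from h import *
o=ctrl.get_obs();print(o['t'],o['ee_pos'],yawy(cur()[1]),o['ft_force'],o['width'],np.linalg.norm(o['ee_pos'][:2]-[654.7,150.8]))
# circle through knob pts with radius 175
a=np.array([481.8,147.2]);b=np.array([543.8,18.9]);c=o['ee_pos'][:2]
from scipy.optimize import least_squares
s=least_squares(lambda q:[np.hypot(*(q-k))-175 for k in(a,b,c)],[655,150]);print(s.x,s.fun)
v=s.x-c;print('bar dir',np.degrees(np.arctan2(v[1],v[0])))
```

```text
6.0833 [627.92741045 -18.56077892 296.02635794] -10.112313572181392 [ -0.81686196  -0.63061027 -10.49374416] 25.77979012573878 171.4638299731166
[656.37427732 153.65693612] [-0.30635294  0.59157083 -0.44867343]
bar dir 80.62059319971753
```

>>> jog_arm --steps '[[[0.001,0.0183,0,0,0,-6,1],[0.001,0.0183,0,0,0,-6,1],[0,0,0,0,0,0,1]]]'

```text
t: 6.33
ee_pos: [664.0, -20.4, 296.5]
orientation: [-2.187, -2.254, 0.001]
ft_force: [-0.8, -0.1, -9.1]
width: 25.3
```

Run:
```python
from h import *
o=ctrl.get_obs();print(o['t'],o['ee_pos'],yawy(cur()[1]),o['ft_force'],o['width'])
print('moment',o['moment'])
s=ctrl.get_image('side')[60:240,170:370];save('e_side',cv2.resize(s,None,fx=4,fy=4,interpolation=cv2.INTER_CUBIC)[:600])
s=ctrl.get_image('scene')[200:370,290:460];save('e_scene',cv2.resize(s,None,fx=3.5,fy=3.5,interpolation=cv2.INTER_CUBIC))
```

```text
6.3333 [663.97705169 -20.4172807  296.47733276] 1.7402231342759575 [-0.76227995 -0.05902316 -9.12381939] 25.251134931407584
moment [-0.38973777 -0.06018209  0.18056078]
```

View pics/e_side.png

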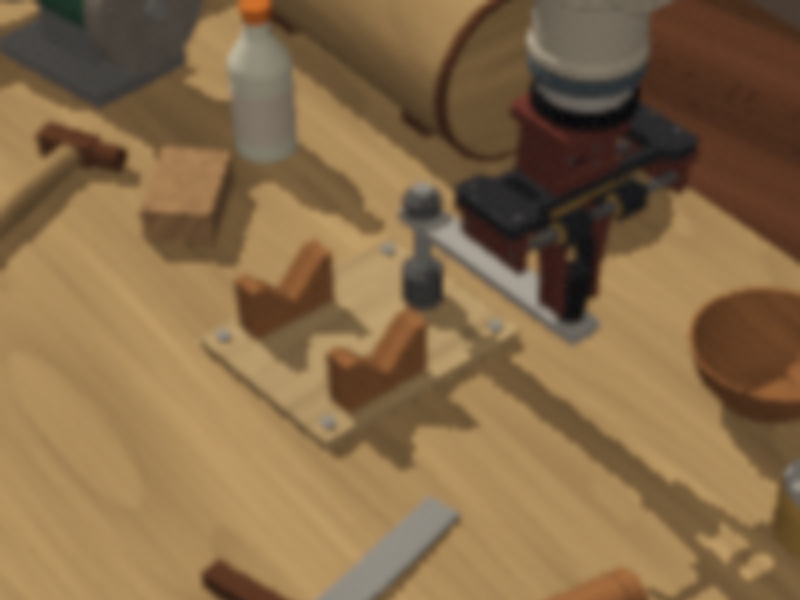

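>>> jog_arm --steps '[[[0,0.004,0,0,0,-1.5,1],[0,0,0,0,0,0,1]]]'

```text
t: 6.6
ee_pos: [666.2, -20.3, 297.3]
orientation: [-2.162, -2.278, 0.001]
ft_force: [-0.2, -0.1, -9.7]
width: 25.6
```

>>> jog_arm --steps '[[[0,0.003,0,0,0,-1,1],[0,0.002,0,0,0,-1,1],[0,0,0,0,0,0,1]]]'

```text
t: 6.85
ee_pos: [670.7, -20.1, 297.0]
orientation: [-2.117, -2.316, 0.005]
ft_force: [-5.9, 0.1, -10.0]
width: 25.4
```

The force rises slightly at the stop (x = 670.7), so the bar is at a full quarter turn. Lowering and releasing.

>>> jog_arm --steps '[[[0,-0.001,0.011,0,0,0,1],[0,0,0.011,0,0,0,1],[0,0,0.011,0,0,0,1],[0,0,0.01,0,0,0,1],[0,0,0,0,0,0,1],[0,0,0,0,0,0,-1],[0,0,0,0,0,0,-1],[0,0,0,0,0,0,-1],[0,0,0,0,0,0,-1],[0,0,0,0,0,0,-1],[0,0,0,0,0,0,-1]]]'

```text
t: 7.77
ee_pos: [671.7, -20.3, 255.7]
orientation: [2.118, 2.318, 0.002]
ft_force: [-0.8, -0.5, 1.1]
width: 62.0
```

Run:
```python
from h import *
p,M=cur();print(p,yawy(M));plan(p,M,[[671.7,-20.3,330],[490,-209,330]],[3,12],[yawy(M),84],-1)
```

```text
[671.71304066 -20.31732226 255.72486293] 5.163363793646043
[[[0, 0, -0.0248, 0.03, 0, 0, -1], [0, 0, -0.0248, 0.03, 0, 0, -1], [0, 0, -0.0248, 0.03, 0, 0, -1], [-0.0143, -0.0165, 0, 0, 0, -6.57, -1], [-0.0123, -0.018, 0, 0, 0, -6.57, -1], [-0.0102, -0.0193, 0, 0, 0, -6.57, -1], [-0.0079, -0.0203, 0, 0, 0, -6.57, -1], [-0.0055, -0.0211, 0, 0, 0, -6.57, -1], [-0.0031, -0.0216, 0, 0, 0, -6.57, -1], [-0.0006, -0.0218, 0, 0, 0, -6.57, -1], [0.0019, -0.0217, 0, 0, 0, -6.57, -1], [0.0044, -0.0214, 0, 0, 0, -6.57, -1], [0.0068, -0.0207, 0, 0, 0, -6.57, -1], [0.0091, -0.0198, 0, 0, 0, -6.57, -1], [0.0114, -0.0186, 0, 0, 0, -6.57, -1]]]
end [ 490.2 -208.9  330.2] [[-0.995, 0.104, 0.0], [0.104, 0.995, -0.0], [-0.0, -0.0, -1.0]]
```

>>> jog_arm --steps '[[[0,0,-0.0248,0,0,0,-1],[0,0,-0.0248,0,0,0,-1],[0,0,-0.0248,0,0,0,-1],[-0.0143,-0.0165,0,0,0,-6.57,-1],[-0.0123,-0.018,0,0,0,-6.57,-1],[-0.0102,-0.0193,0,0,0,-6.57,-1],[-0.0079,-0.0203,0,0,0,-6.57,-1],[-0.0055,-0.0211,0,0,0,-6.57,-1],[-0.0031,-0.0216,0,0,0,-6.57,-1],[-0.0006,-0.0218,0,0,0,-6.57,-1],[0.0019,-0.0217,0,0,0,-6.57,-1],[0.0044,-0.0214,0,0,0,-6.57,-1],[0.0068,-0.0207,0,0,0,-6.57,-1],[0.0091,-0.0198,0,0,0,-6.57,-1],[0.0114,-0.0186,0,0,0,-6.57,-1],[0,0,0,0,0,0,-1]]]'

```text
t: 9.1
ee_pos: [487.9, -210.7, 329.6]
orientation: [-0.158, -3.137, 0.001]
ft_force: [-0.7, 0.3, -0.4]
width: 88.0
```

Run:
```python
from h import *
o=ctrl.get_obs();print(o['t'],o['ee_pos'],yawy(cur()[1]),o['qpos'].round(2))
im=ctrl.get_image('wrist');save('f_wrist',im);W=cam('wrist',o)
for x in ctrl.landmark_of('blank','wrist'): print(x,onz(W,x['uv'],23))
for r in ctrl.trace('blank','wrist')[:3]:
        ys,xs=np.nonzero(r['pixels']);print(round(r['p'],2),np.round(r['bbox']),cv2.minAreaRect(np.c_[xs,ys].astype(np.float32)))
ctrl.get_image('scene')
save('f_scene',ctrl.get_image('scene'))
```

```text
9.1 [ 487.92358841 -210.67931575  329.56607075] 84.22338797810171 [-0.43  0.39  1.89 -0.    0.86 -1.9 ]
{'uv': [282.6, 197.8], 'p': 0.78} [[ 483.58820899 -207.95117939   23.        ]]
0.92 [257.  85. 318. 304.] ((286.52679443359375, 195.01358032226562), (58.17119598388672, 216.01837158203125), 0.3080388605594635)
0.73 [  1. 251.  32. 292.] ((14.499998092651367, 270.5), (28.999996185302734, 40.99999237060547), 0.0)
```

View pics/f_wrist.png

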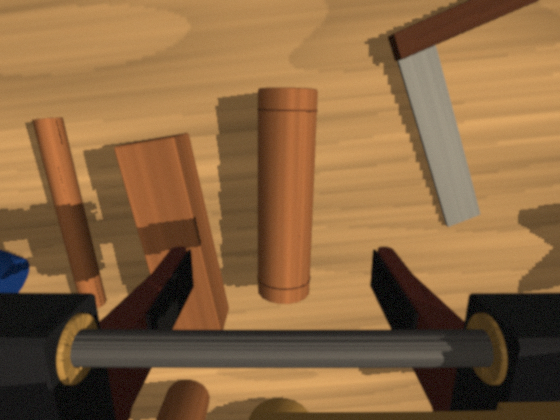

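View pics/f_scene.png

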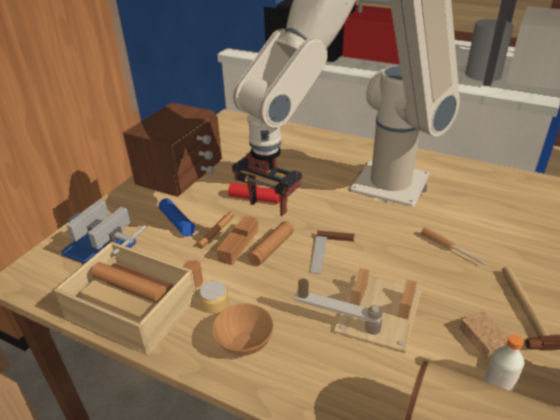

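Run:
```python
from h import *
o=ctrl.get_obs();W=cam('wrist',o)
p=onz(W,[[287.5,108],[285,290]],46);print(p,p.mean(0),np.linalg.norm(p[0]-p[1]))
q=onz(W,[[287.5,89],[285,301]],44);print(q,q.mean(0),np.linalg.norm(q[0]-q[1]))
d=p[1]-p[0];print('axis',np.degrees(np.arctan2(d[1],d[0])))
# model reprojection from image edges (silhouette lateral) 
from scipy.optimize import least_squares
r=[x for x in ctrl.trace('blank','wrist')][0]['pixels'].astype(np.uint8)
c=max(cv2.findContours(r,0,cv2.CHAIN_APPROX_NONE)[0],key=cv2.contourArea)[:,0].astype(float)
def hull(q):
    x,y,a=q;u=np.array([np.cos(a),np.sin(a),0]);v=np.array([-np.sin(a),np.cos(a),0]);t=np.linspace(0,2*np.pi,60)
    P=[np.array([x,y,23])+s*85*u+23*(np.cos(k)*v+np.sin(k)*np.array([0,0,1])) for s in(-1,1) for k in t]
    return cv2.convexHull(proj(W,P).astype(np.float32))
f=lambda q:[cv2.pointPolygonTest(hull(q),(float(a),float(b)),True) for a,b in c[::3]]
s=least_squares(f,[487,-209,np.radians(-6)],x_scale=[1,1,.02],diff_step=1e-3,loss='soft_l1');print(s.x[:2],np.degrees(s.x[2]),np.abs(f(s.x)).mean())
```

```text
[[ 416.51280811 -194.93878205   46.        ]
 [ 558.23703307 -211.25449312   46.        ]] [ 487.37492059 -203.09663758   46.        ] 142.66029009017947
[[ 403.72264174 -193.6155225    44.        ]
 [ 569.42189659 -212.38162333   44.        ]] [ 486.57226916 -202.99857291   44.        ] 166.7585368038968
axis -6.567148954817618
[ 487.08064629 -203.62853658] -7.035967071591692 1.2033930582503918
```

Run:
```python
from h import *
W=cam('wrist',ctrl.get_obs());print(onz(W,[[205,190],[192,140],[228,310]],40))
p,M=cur();print(p,yawy(M));plan(p,M,[[487,-203.5,250],[487,-203.5,188]],[4,4],[83.2,83.2],-.6)
```

```text
[[ 470.10002015 -263.74235653   40.        ]
 [ 431.68795886 -267.20855664   40.        ]
 [ 575.10466065 -261.33504168   40.        ]]
[ 490.59985929 -208.37901772  329.49020826] 83.97885581404195
[[[0.001, 0.0011, 0.0199, 0, 0.01, 0.19, -0.6], [0.001, 0.0011, 0.0199, 0, 0.01, 0.19, -0.6], [0.001, 0.0011, 0.0199, 0, 0.01, 0.19, -0.6], [0.001, 0.0011, 0.0199, 0, 0.01, 0.19, -0.6], [0, 0, 0.0155, 0, 0, 0, -0.6], [0, 0, 0.0155, 0, 0, 0, -0.6], [0, 0, 0.0155, 0, 0, 0, -0.6], [0, 0, 0.0155, 0, 0, 0, -0.6]]]
end [ 487.1 -203.6  187.9] [[-0.993, 0.118, -0.0], [0.118, 0.993, -0.0], [0.0, -0.0, -1.0]]
```

```bash
cat >> h.py <<'E'
def fitblank(W,x0,z=23.):
    from scipy.optimize import least_squares
    r=ctrl.trace('blank','wrist')
    r=[x for x in r][0]['pixels'].astype(np.uint8)
    c=max(cv2.findContours(r,0,cv2.CHAIN_APPROX_NONE)[0],key=cv2.contourArea)[:,0].astype(float)
    def hull(q):
        x,y,a=q;u=np.array([np.cos(a),np.sin(a),0]);v=np.array([-np.sin(a),np.cos(a),0]);t=np.linspace(0,2*np.pi,60)
        P=[np.array([x,y,z])+s*85*u+23*(np.cos(k)*v+np.sin(k)*np.array([0,0,1])) for s in(-1,1) for k in t]
        return cv2.convexHull(proj(W,P).astype(np.float32))
    f=lambda q:[cv2.pointPolygonTest(hull(q),(float(a),float(b)),True) for a,b in c[::3]]
    s=least_squares(f,x0,x_scale=[1,1,.02],diff_step=1e-3,loss='soft_l1');return s.x[:2],np.degrees(s.x[2]),np.abs(f(s.x)).mean()
E
python3 - <<'E'
from h import *
o=ctrl.get_obs();W=cam('wrist',o);ctrl.get_image('wrist')
b=fitblank(W,[485,-206,np.radians(-6.8)]);print(o['ee_pos'],b)
p,M=cur();P=b[0];y=b[1]+90;plan(p,M,[[*P,250],[*P,187]],[4,4],[y,y],-.6)
E
```

```text
[ 490.59985929 -208.37901772  329.49020826] (array([ 483.8189619 , -205.92027016]), np.float64(-6.838586901541662), np.float64(0.8134831672694965))
[[[0.0017, 0.0004, 0.0198, 0, 0, 0.22, -0.6], [0.0017, 0.0004, 0.0198, 0, 0, 0.22, -0.6], [0.0017, 0.0004, 0.0198, 0, 0, 0.22, -0.6], [0.0017, 0.0004, 0.0198, 0, 0, 0.22, -0.6], [0, 0, 0.0158, 0, 0, 0, -0.6], [0, 0, 0.0158, 0, 0, 0, -0.6], [0, 0, 0.0158, 0, 0, 0, -0.6], [0, 0, 0.0158, 0, 0, 0, -0.6]]]
end [ 483.9 -206.   187. ] [[-0.993, 0.119, 0.0], [0.119, 0.993, -0.0], [-0.0, -0.0, -1.0]]
```

The wrist picture shows the blank at (286,195), between the billet and the knife. The fit puts its centre at (484,-206) with its axis at -6.8°. Descending with a reduced opening to stay clear of the billet.

>>> jog_arm --steps '[[[0.0017,0.0004,0.0198,0,0,0.2,-0.6],[0.0017,0.0004,0.0198,0,0,0.2,-0.6],[0.0017,0.0004,0.0198,0,0,0.2,-0.6],[0.0017,0.0004,0.0198,0,0,0.2,-0.6],[0,0,0.016,0,0,0,-0.6],[0,0,0.016,0,0,0,-0.6],[0,0,0.016,0,0,0,-0.6],[0,0,0.016,0,0,0,-0.6],[0,0,0,0,0,0,1],[0,0,0,0,0,0,1],[0,0,0,0,0,0,1],[0,0,0,0,0,0,1],[0,0,0,0,0,0,1],[0,0,0,0,0,0,1]]]'

```text
t: 10.67
ee_pos: [483.8, -206.8, 187.1]
orientation: [0.186, 3.134, -0.001]
ft_force: [0.6, -0.5, 2.7]
width: 45.4
```

Run:
```python
from h import *
p,M=cur();print(p,yawy(M));plan(p,M,[[484,-206,310],[548,100,330]],[5,13],[yawy(M),4.4],1)
```

```text
[ 483.75832655 -206.76331163  187.14084111] 83.20557270078116
[[[-0.0001, 0.0001, -0.0246, -0.01, 0.02, 0, 1], [-0.0001, 0.0001, -0.0246, -0.01, 0.02, 0, 1], [-0.0001, 0.0002, -0.0246, -0.01, 0.02, 0, 1], [-0.0001, 0.0002, -0.0246, -0.01, 0.02, 0, 1], [0, 0.0002, -0.0246, -0.01, 0.02, 0, 1], [-0.0021, 0.024, -0.0015, 0, 0, 6.06, 1], [0.0004, 0.024, -0.0015, 0, 0, 6.06, 1], [0.003, 0.0239, -0.0015, 0, 0, 6.06, 1], [0.0055, 0.0234, -0.0015, 0, 0, 6.06, 1], [0.0079, 0.0227, -0.0015, 0, 0, 6.06, 1], [0.0103, 0.0217, -0.0015, 0, 0, 6.06, 1], [0.0125, 0.0205, -0.0015, 0, 0, 6.06, 1], [0.0146, 0.0191, -0.0015, 0, 0, 6.06, 1], [0.0165, 0.0174, -0.0015, 0, 0, 6.06, 1], [0.0183, 0.0156, -0.0015, 0, 0, 6.06, 1], [0.0198, 0.0136, -0.0015, 0, 0, 6.06, 1], [0.0212, 0.0114, -0.0015, 0, 0, 6.06, 1], [0.0222, 0.0091, -0.0015, 0, 0, 6.06, 1]]]
end [548.   99.9 329.7] [[-0.077, 0.997, 0.0], [0.997, 0.077, 0.0], [0.0, 0.0, -1.0]]
```

>>> jog_arm --steps '[[[0,0,-0.0246,0,0,0,1],[0,0,-0.0246,0,0,0,1],[0,0,-0.0246,0,0,0,1],[0,0,-0.0246,0,0,0,1],[0,0,-0.0246,0,0,0,1],[-0.0021,0.024,-0.0015,0,0,6.06,1],[0.0004,0.024,-0.0015,0,0,6.06,1],[0.003,0.0239,-0.0015,0,0,6.06,1],[0.0055,0.0234,-0.0015,0,0,6.06,1],[0.0079,0.0227,-0.0015,0,0,6.06,1],[0.0103,0.0217,-0.0015,0,0,6.06,1],[0.0125,0.0205,-0.0015,0,0,6.06,1],[0.0146,0.0191,-0.0015,0,0,6.06,1],[0.0165,0.0174,-0.0015,0,0,6.06,1],[0.0183,0.0156,-0.0015,0,0,6.06,1],[0.0198,0.0136,-0.0015,0,0,6.06,1],[0.0212,0.0114,-0.0015,0,0,6.06,1],[0.0222,0.0091,-0.0015,0,0,6.06,1],[0,0,0,0,0,0,1],[0,0,0,0,0,0,1]]]'

```text
t: 12.33
ee_pos: [546.9, 100.1, 328.7]
orientation: [-2.13, -2.309, 0.0]
ft_force: [-0.4, -0.2, -3.1]
width: 45.6
```

Run:
```python
from h import *
o=ctrl.get_obs();print(o['t'],o['ee_pos'],yawy(cur()[1]),o['qpos'].round(2))
im=ctrl.get_image('wrist');save('g_wrist',im);W=cam('wrist',o)
for x in ctrl.landmark_of('cradle','wrist'): print(x,onz(W,x['uv'],0))
print(ctrl.get_obs()['ee_pos'])
```

```text
12.3333 [546.86966606 100.14053253 328.71395918] 4.627763987895598 [ 0.16  0.42  1.84 -0.    0.88  0.08]
[546.64764232  98.79462166 328.5037276 ]
```

View pics/g_wrist.png

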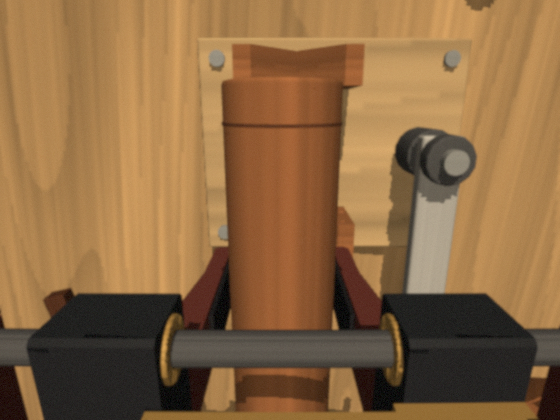

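Run:
```python
from h import *
o=ctrl.get_obs();W=cam('wrist',o)
# use pose at picture
o['ee_pos']=np.array([546.8,99.9,328.7]);W=cam('wrist',o)
v=onz(W,[[234.5,45],[363,44]],62);print('vtop',v,np.linalg.norm(v[1]-v[0]))
d=v[1]-v[0];a=np.arctan2(d[1],d[0]);print(np.degrees(a))
m=v.mean(0)[:2];print('O from V',m-72.5*np.array([-np.sin(a),np.cos(a)]), m)
s=onz(W,[[217,59],[452,59],[225,232]],12);print(s)
d=s[1]-s[0];print(np.degrees(np.arctan2(d[1],d[0]))); d=s[0]-s[2];print(np.degrees(np.arctan2(-d[0],d[1])))
a=np.radians(4.4);R2=np.array([[np.cos(a),-np.sin(a)],[np.sin(a),np.cos(a)]])
for O in([556.5,145.5],[556.5,142.5]):
  P=[[*(R2@[x,y]+O),z] for x,y,z in[(-42,72.5,62),(42,72.5,62),(-42,47.5,62),(0,72.5,32),(100,0,83)]]
  print(O,proj(W,P).round(0).tolist())
# blank end in the tool
print('post cap', onz(W,[[456,161]],83), onz(W,[[456,161]],75))
```

```text
vtop [[507.9358984  212.30478099  62.        ]
 [588.94942859 219.44785734  62.        ]] 81.32782804292899
5.038818451223448
O from V [554.81038593 143.65650117] [548.44266349 215.87631916]
[[488.33426664 208.51859194  12.        ]
 [668.70353582 223.4067926   12.        ]
 [499.79464737  68.37790073  12.        ]]
4.718662000557549
4.67511274928231
[556.5, 145.5] [[236.0, 41.0], [369.0, 42.0], [238.0, 83.0], [301.0, 49.0], [461.0, 162.0]]
[556.5, 142.5] [[236.0, 46.0], [369.0, 47.0], [237.0, 88.0], [300.0, 53.0], [460.0, 166.0]]
post cap [[652.99017437 153.2684177   83.        ]] [[656.95672578 152.44173149  75.        ]]
```

Run:
```python
from h import *
p,M=cur();print(p,yawy(M));plan(p,M,[[555.5,144.5,300],[555.5,144.5,234]],[4,5],[4.6,4.6],1)
```

```text
[546.64764232  98.79462166 328.5037276 ] 4.533024358427692
[[[0.0112, 0.0031, 0.0071, -0.01, 0, -0.02, 1], [0.0112, 0.0031, 0.0071, -0.01, 0, -0.02, 1], [0.0112, 0.0031, 0.0071, -0.01, 0, -0.02, 1], [0.0112, 0.0031, 0.0071, -0.01, 0, -0.02, 1], [0, 0, 0.0132, 0, 0, 0, 1], [0, 0, 0.0132, 0, 0, 0, 1], [0, 0, 0.0132, 0, 0, 0, 1], [0, 0, 0.0132, 0, 0, 0, 1], [0, 0, 0.0132, 0, 0, 0, 1]]]
end [555.4 144.4 234.1] [[-0.08, 0.997, -0.0], [0.997, 0.08, -0.0], [-0.0, -0.0, -1.0]]
```

>>> jog_arm --steps '[[[0.0112,0.0031,0.0071,0,0,0,1],[0.0112,0.0031,0.0071,0,0,0,1],[0.0112,0.0031,0.0071,0,0,0,1],[0.0112,0.0031,0.0071,0,0,0,1],[0,0,0.013,0,0,0,1],[0,0,0.013,0,0,0,1],[0,0,0.013,0,0,0,1],[0,0,0.013,0,0,0,1],[0,0,0.013,0,0,0,1],[0,0,0,0,0,0,1],[0,0,0,0,0,0,1]]]'

```text
t: 13.35
ee_pos: [555.8, 144.8, 234.2]
orientation: [-2.133, -2.305, 0.003]
ft_force: [0.5, -0.0, -2.7]
width: 45.3
```

Run:
```python
from h import *
o=ctrl.get_obs();print(o['t'],o['ee_pos'],yawy(cur()[1]),o['ft_force'])
im=ctrl.get_image('wrist');save('h_wrist',im)
s=ctrl.get_image('side')[90:190,190:320];save('h_side',cv2.resize(s,None,fx=5,fy=5,interpolation=cv2.INTER_CUBIC))
```

```text
13.35 [555.77361377 144.80174346 234.19687899] 4.418463332130817 [ 0.48802766 -0.03751086 -2.66516258]
```

View pics/h_wrist.png

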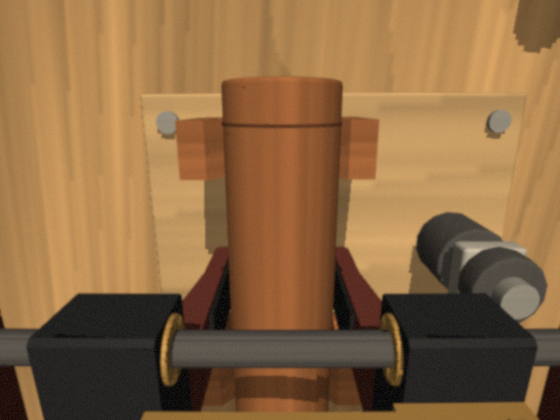

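View pics/h_side.png

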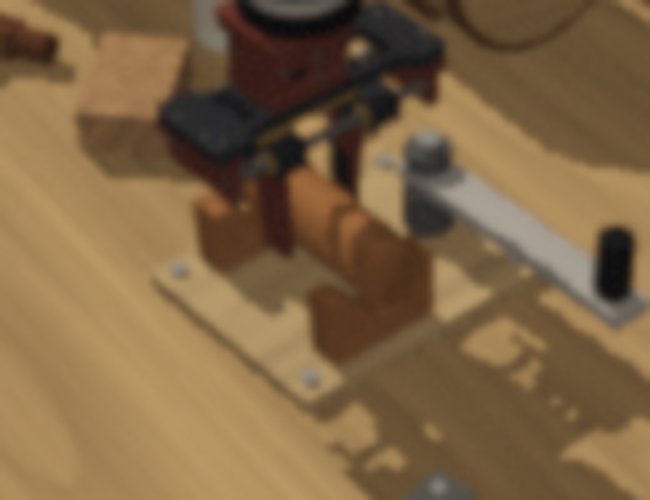

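The blank is over the V, offset about 2 mm towards the post: block edges are at 178 and 377, the blank centre at 282. I'll correct that and lower it.

>>> jog_arm --steps '[[[0,-0.0018,0.002,0,0,0,1],[0,0,0.002,0,0,0,1],[0,0,0.001,0,0,0,1],[0,0,0,0,0,0,1],[0,0,0,0,0,0,1]]]'

```text
t: 13.87
ee_pos: [554.3, 144.7, 230.5]
orientation: [2.134, 2.305, 0.0]
ft_force: [-0.1, 0.6, -2.5]
width: 45.5
```

>>> jog_arm --steps '[[[0,0,0.001,0,0,0,1],[0,0,0.001,0,0,0,1],[0,0,0,0,0,0,1]]]'

```text
t: 14.12
ee_pos: [554.3, 144.7, 229.2]
orientation: [2.134, 2.305, 0.0]
ft_force: [-2.7, -1.1, 7.2]
width: 45.1
```

Contact: vertical force went from -2.5 to +7 N. Releasing the blank.

>>> jog_arm --steps '[[[0,0,0,0,0,0,-0.7],[0,0,0,0,0,0,-0.7],[0,0,0,0,0,0,-0.7],[0,0,0,0,0,0,-0.7],[0,0,0,0,0,0,-0.7],[0,0,-0.02,0,0,0,-0.7],[0,0,-0.03,0,0,0,-0.7],[0,0,-0.03,0,0,0,-0.7],[-0.01,0,-0.02,0,0,0,-0.7],[-0.03,0,0,0,0,0,-0.7],[-0.035,0,0,0,0,0,-0.7],[-0.035,0,0,0,0,0,-0.7],[0,0,0,0,0,0,-0.7],[0,0,0,0,0,0,-0.7]]]'

```text
t: 15.28
ee_pos: [562.8, 33.6, 328.3]
orientation: [-2.138, -2.302, -0.0]
ft_force: [-0.1, 0.1, -0.9]
width: 74.5
```

Run:
```python
from h import *
o=ctrl.get_obs();print(o['t'],o['ee_pos'],yawy(cur()[1]),o['qpos'].round(2))
W=cam('wrist',o);im=ctrl.get_image('wrist');save('i_wrist',im)
for x in ctrl.landmark_of('knob','wrist'): print(x,onz(W,x['uv'],87))
print(ctrl.get_obs()['ee_pos'],fitblank(W,[555,144,np.radians(94.5)],64.5))
s=ctrl.get_image('side')[90:190,190:320];save('i_side',cv2.resize(s,None,fx=5,fy=5,interpolation=cv2.INTER_CUBIC))
```

```text
15.2833 [562.78719887  33.58935464 328.27897975] 4.237729534573918 [ 0.04  0.44  1.82  0.    0.89 -0.04]
{'uv': [426.5, 315.2], 'p': 0.75} [[669.22709312 -21.49440273  87.        ]]
[562.71172213  35.36490046 328.18348917] (array([553.79568408, 148.06375699]), np.float64(94.54311924306191), np.float64(3.6063874767213355))
```

View pics/i_wrist.png

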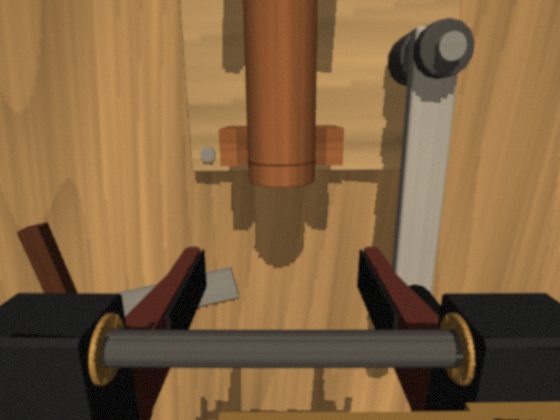

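View pics/i_side.png

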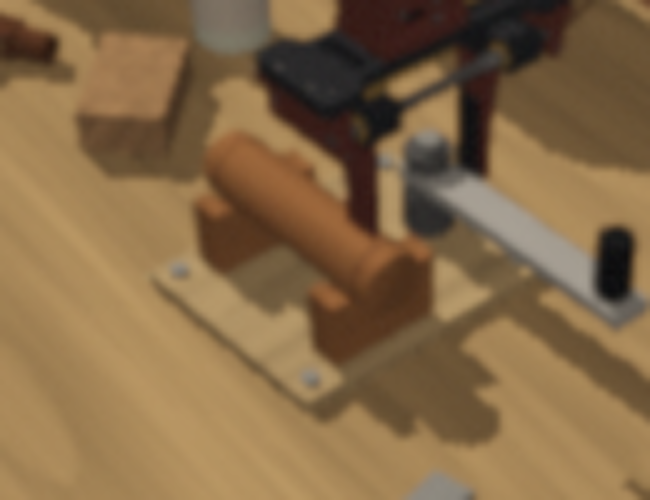

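Run:
```python
from h import *
p,M=cur();print(p,yawy(M))
o=ctrl.get_obs();o['ee_pos']=np.array([562.78,34.2,328.2]);W=cam('wrist',o)
print('block near edge',onz(W,[[281,165]],62),'blank end',onz(W,[[281,183]],80))
plan(p,M,[[670.7,-20.5,330],[670.7,-20.5,251]],[7,5],[4.6,4.6],-1)
```

```text
[562.65820495  36.05715993 328.10114132] 4.4905007801732
block near edge [[559.48660178  73.05115845  62.        ]] blank end [[560.2146861   64.17641879  80.        ]]
[[[-0.0093, 0.0148, -0.0003, 0, 0, -0.02, -1], [-0.0093, 0.0148, -0.0003, 0, 0, -0.02, -1], [-0.0093, 0.0147, -0.0003, 0, 0, -0.02, -1], [-0.0093, 0.0147, -0.0003, 0, 0, -0.02, -1], [-0.0093, 0.0147, -0.0003, 0, 0, -0.02, -1], [-0.0093, 0.0147, -0.0003, 0, 0, -0.02, -1], [-0.0093, 0.0147, -0.0003, 0, 0, -0.02, -1], [0, 0, 0.0158, 0, 0, 0.01, -1], [0, 0, 0.0158, 0, 0, 0.01, -1], [0, 0, 0.0158, 0, 0, 0.01, -1], [0, 0, 0.0158, 0, 0, 0.01, -1], [0, 0, 0.0158, 0, 0, 0.01, -1]]]
end [670.6 -20.6 251.2] [[-0.08, 0.997, -0.0], [0.997, 0.08, 0.0], [0.0, -0.0, -1.0]]
```

The blank is seated in both V's, with about 9–12 mm of overhang at the near end against the ideal 12.5 mm. Now back to the knob.

>>> jog_arm --steps '[[[-0.0093,0.0148,0,0,0,0,-1],[-0.0093,0.0148,0,0,0,0,-1],[-0.0093,0.0147,0,0,0,0,-1],[-0.0093,0.0147,0,0,0,0,-1],[-0.0093,0.0147,0,0,0,0,-1],[-0.0093,0.0147,0,0,0,0,-1],[-0.0093,0.0147,0,0,0,0,-1],[0,0,0,0,0,0,-1],[0,0,0,0,0,0,-1],[0,0,0,0,0,0,-1]]]'

```text
t: 16.32
ee_pos: [669.8, -20.8, 327.7]
orientation: [-2.132, -2.306, 0.001]
ft_force: [0.5, 0.8, 0.6]
width: 88.1
```

Run:
```python
from h import *
o=ctrl.get_obs();print(o['t'],o['ee_pos'],yawy(cur()[1]))
W=cam('wrist',o);im=ctrl.get_image('wrist');save('j_wrist',im)
for x in ctrl.landmark_of('knob','wrist'): print(x,onz(W,x['uv'],87))
```

```text
16.3167 [669.79731384 -20.79399507 327.73465732] 4.484636629267318
{'uv': [278.9, 229.5], 'p': 0.56} [[667.88650736 -19.96192151  87.        ]]
```

View pics/j_wrist.png

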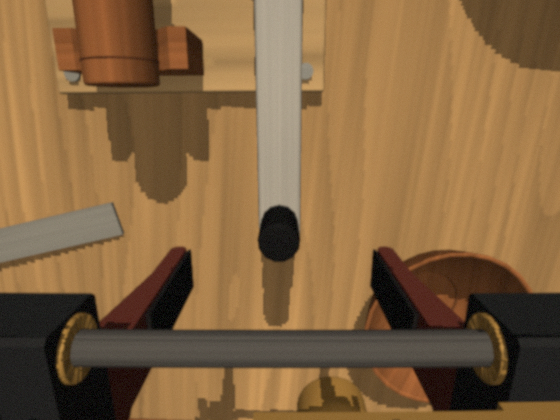

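The knob is at (279,230), between the fingers, with the bowl to the right. I'll descend with a reduced opening.

>>> jog_arm --steps '[[[0,-0.0005,0.0155,0,0,0,-0.4],[0,0,0.0155,0,0,0,-0.4],[0,0,0.0155,0,0,0,-0.4],[0,0,0.0155,0,0,0,-0.4],[0,0,0.0135,0,0,0,-0.4],[0,0,0,0,0,0,1],[0,0,0,0,0,0,1],[0,0,0,0,0,0,1],[0,0,0,0,0,0,1],[0,0,0,0,0,0,1],[0,0,0,0,0,0,1],[0,0,0,0,0,0,1]]]'

```text
t: 17.42
ee_pos: [669.4, -22.2, 253.2]
orientation: [-2.133, -2.305, 0.002]
ft_force: [-4.9, -1.4, 3.5]
width: 25.4
```

>>> jog_arm --steps '[[[0.001,-0.001,-0.01,0,0,0,1],[0,-0.001,-0.01,0,0,0,1],[0,0,-0.01,0,0,0,1],[0,0,-0.01,0,0,0,1],[0,0,-0.01,0,0,0,1],[0,0,-0.01,0,0,0,1],[0,0,0,0,0,0,1]]]'

```text
t: 18.0
ee_pos: [668.1, -21.3, 315.0]
orientation: [2.133, 2.305, 0.001]
ft_force: [-3.2, -4.7, -11.4]
width: 25.1
```

Run:
```python
from h import *
o=ctrl.get_obs();print(o['t'],o['ee_pos'],yawy(cur()[1]),o['ft_force'])
s=ctrl.get_image('side')[70:190,190:330];save('k_side',cv2.resize(s,None,fx=5,fy=5,interpolation=cv2.INTER_CUBIC))
```

```text
18.0 [668.13241336 -21.2585338  315.03762289] 4.45206381463763 [ -3.23172387  -4.72776278 -11.44256809]
```

View pics/k_side.png

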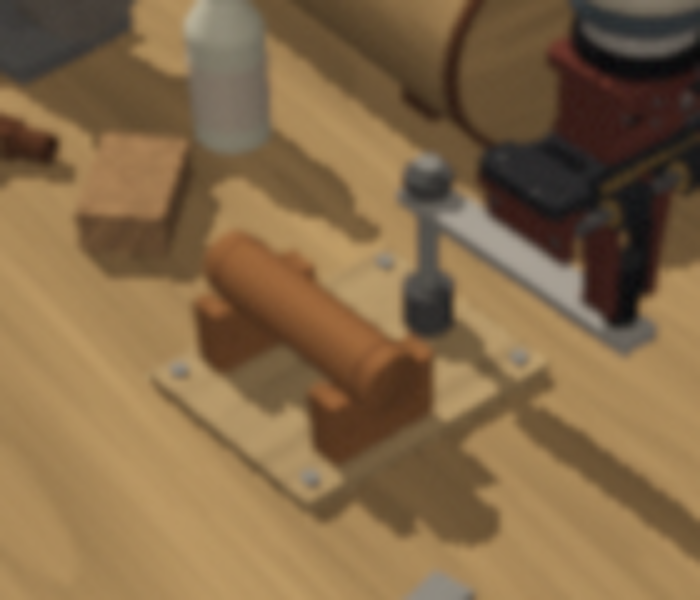

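The bar is up, with the knob about 149 mm high and clear of the blank. Swinging back.

>>> jog_arm --steps '[[[0.0006,-0.0183,0,0,0,6,1],[0.0006,-0.0183,0,0,0,6,1],[0.001,-0.0183,0,0,0,6,1],[0.001,-0.0183,0,0,0,6,1],[0.001,-0.0183,0,0,0,6,1],[0.001,-0.0183,0,0,0,6,1],[0.001,-0.0183,0,0,0,6,1]]]'

```text
t: 18.63
ee_pos: [546.9, 14.4, 313.1]
orientation: [-2.823, -1.379, -0.001]
ft_force: [1.4, 0.2, -9.2]
width: 25.4
```

Run:
```python
from h import *
o=ctrl.get_obs();print(o['t'],o['ee_pos'],yawy(cur()[1]),o['ft_force'],o['width'],np.linalg.norm(o['ee_pos'][:2]-[656.4,153.7]),M:=R.from_rotvec(o['orientation']).as_matrix().T@o['ft_force'])
```

```text
18.6333 [546.93017189  14.3568681  313.09549573] -37.935811347191525 [ 1.35449051  0.15735355 -9.23377483] 25.40977228007035 177.20087943830072 [0.95160814 0.97069325 9.234403  ]
```

>>> jog_arm --steps '[[[0.0012,-0.0183,0,0,0,6,1],[0.0012,-0.0183,0,0,0,6,1],[0.001,-0.0183,0,0,0,6,1],[0.001,-0.0183,0,0,0,6,1],[0.001,-0.0183,0,0,0,6,1],[0.001,-0.0183,0,0,0,6,1],[0.001,-0.0183,0,0,0,6,1],[0,0,0,0,0,0,1],[0,0,0,0,0,0,1]]]'

```text
t: 19.38
ee_pos: [482.5, 122.3, 313.0]
orientation: [-3.127, -0.293, 0.001]
ft_force: [-0.6, -1.5, -11.6]
width: 25.8
```

Run:
```python
from h import *
o=ctrl.get_obs();print(o['t'],o['ee_pos'],yawy(cur()[1]),o['ft_force'],o['width'],np.linalg.norm(o['ee_pos'][:2]-[656.4,153.7]))
v=np.array([656.4,153.7])-o['ee_pos'][:2];print(np.degrees(np.arctan2(v[1],v[0])))
save('l_wrist',ctrl.get_image('wrist'))
s=ctrl.get_image('scene')[230:370,310:450];save('l_scene',cv2.resize(s,None,fx=4,fy=4,interpolation=cv2.INTER_CUBIC))
```

```text
19.3833 [482.50372601 122.27402683 312.99589414] -79.30577412748947 [ -0.60282366  -1.48373979 -11.64928399] 25.84208852548825 176.71306091367563
10.243747870245695
```

View pics/l_wrist.png

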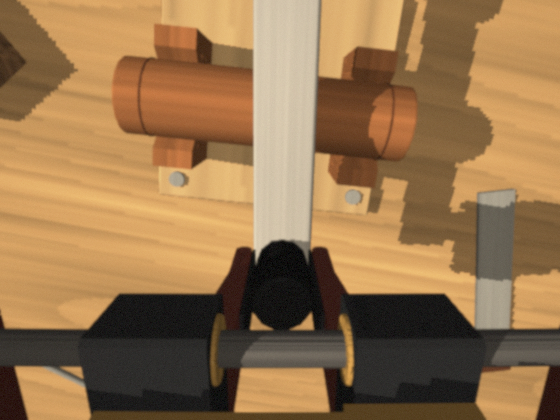

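View pics/l_scene.png

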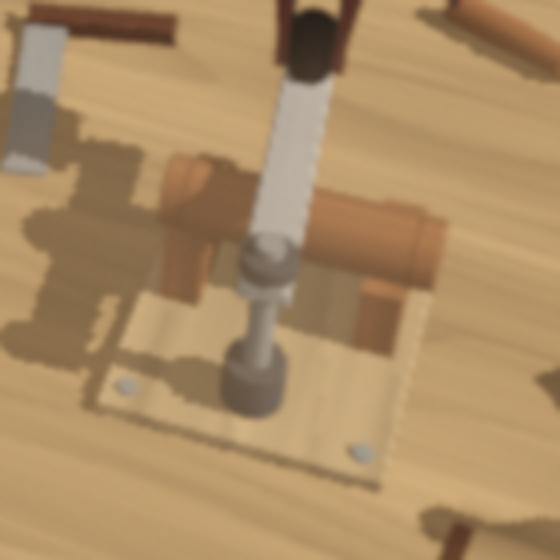

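One more 6° step is left (bar at 10.2°, cradle yaw about 4.5°).

>>> jog_arm --steps '[[[0.001,-0.009,0,0,0,3,1],[0.001,-0.0085,0,0,0,2.8,1],[0,0,0,0,0,0,1],[0,0,0,0,0,0,1]]]'

```text
t: 19.82
ee_pos: [481.2, 138.7, 312.1]
orientation: [3.139, 0.13, -0.006]
ft_force: [-5.8, 0.3, -10.6]
width: 25.9
```

Run:
```python
from h import *
o=ctrl.get_obs();print(o['t'],o['ee_pos'],yawy(cur()[1]),o['ft_force'],o['width'],np.linalg.norm(o['ee_pos'][:2]-[656.4,153.7]))
v=np.array([656.4,153.7])-o['ee_pos'][:2];print(np.degrees(np.arctan2(v[1],v[0])))
save('m_wrist',ctrl.get_image('wrist'))
```

```text
19.8167 [481.23347345 138.72285436 312.14429319] -85.26923887240756 [ -5.7606364    0.29150821 -10.59473543] 25.927633979299756 175.80565097572588
4.887036472495211
```

View pics/m_wrist.png

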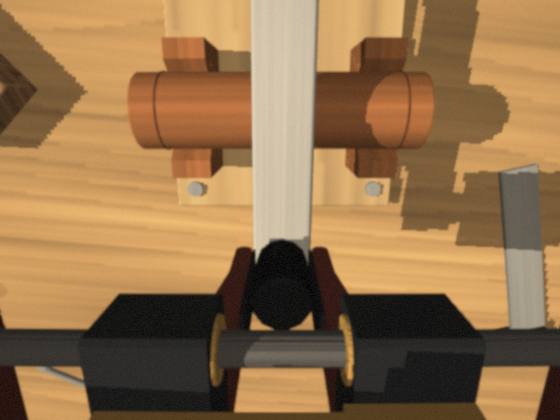

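The bar lies square across the middle: bar centre column 284, blank spanning 129–434. Lowering onto the blank.

>>> jog_arm --steps '[[[-0.001,0,0.006,0,0,0,1],[0,0,0.006,0,0,0,1],[0,0,0.005,0,0,0,1],[0,0,0.003,0,0,0,1],[0,0,0,0,0,0,1],[0,0,0,0,0,0,1]]]'

```text
t: 20.37
ee_pos: [480.8, 138.7, 292.6]
orientation: [3.139, 0.128, -0.003]
ft_force: [-6.3, -2.0, -5.0]
width: 25.9
```

>>> jog_arm --steps '[[[0,0,0.001,0,0,0,1],[0,0,0.001,0,0,0,1],[0,0,0,0,0,0,1]]]'

```text
t: 20.62
ee_pos: [480.6, 138.7, 291.9]
orientation: [3.139, 0.128, -0.004]
ft_force: [-13.1, -2.8, 13.0]
width: 25.8
```

The bar is on the blank: vertical force flipped to +13 N. I'll ease off slightly and release.

>>> jog_arm --steps '[[[-0.001,0,-0.001,0,0,0,1],[0,0,0,0,0,0,0.2],[0,0,0,0,0,0,-0.4],[0,0,0,0,0,0,-0.4],[0,0,0,0,0,0,-0.4],[0,0,0,0,0,0,-0.4],[0,0,0,0,0,0,-0.4],[0,0,-0.02,0,0,0,-0.4],[0,0,-0.03,0,0,0,-0.4],[0,0,-0.03,0,0,0,-0.4],[0,0,-0.02,0,0,0,-0.4],[0,0,0,0,0,0,-0.4],[0,0,0,0,0,0,-0.4]]]'

```text
t: 21.7
ee_pos: [480.3, 139.2, 392.7]
orientation: [-3.138, -0.127, -0.004]
ft_force: [-0.2, -0.2, 0.3]
width: 61.3
```

Run:
```python
from h import *
o=ctrl.get_obs();print(o['t'],o['ee_pos'],yawy(cur()[1]),o['ft_force'],o['width'])
W=cam('wrist',o);save('n_wrist',ctrl.get_image('wrist'))
for x in ctrl.landmark_of('knob','wrist'): print(x,onz(W,x['uv'],124.5))
s=ctrl.get_image('side')[70:190,190:330];save('n_side',cv2.resize(s,None,fx=5,fy=5,interpolation=cv2.INTER_CUBIC))
```

```text
21.7 [480.34731291 139.21631979 392.65583666] -85.36679348564857 [-0.20126906 -0.19011212  0.34073144] 61.3277710414155
{'uv': [281.4, 220.1], 'p': 0.9} [[478.34488483 140.60085829 124.5       ]]
```

View pics/n_wrist.png

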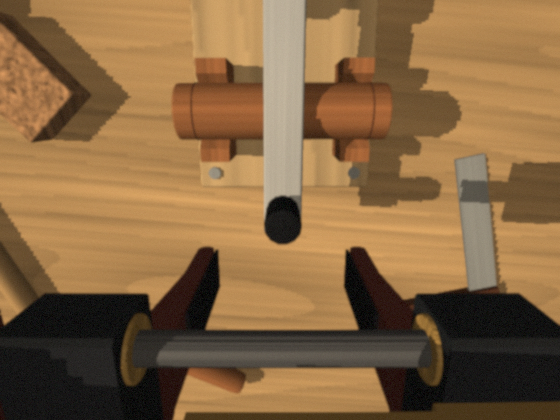

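View pics/n_side.png

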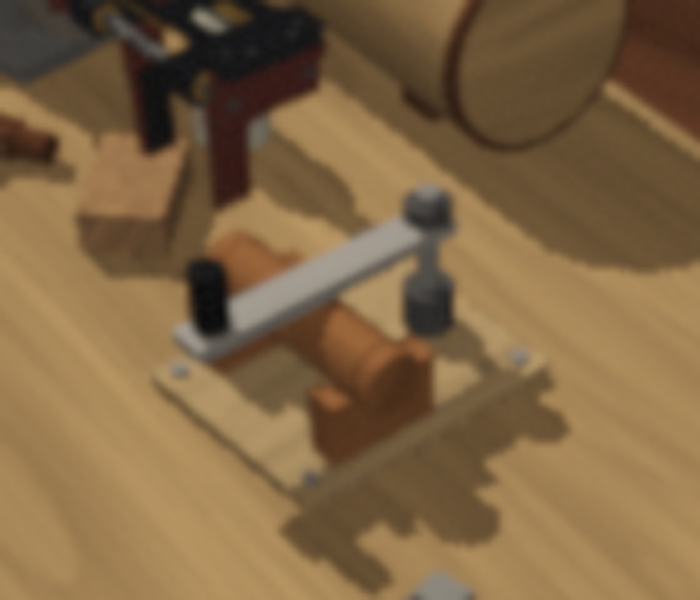

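The blank is seated in both V's, spanning columns 173–391. The bar (column 284) lies square across its middle, the knob is free, and the wrist force is near 0. Handing in.

```bash
python3 -c "
from h import *
print(ctrl.close_job(), ctrl.get_obs()['t'])"
```

```text
the job is handed in; nothing more can be done
the job is handed in; nothing more can be done
```

The blank is clamped in the cradle, and I handed the job in shortly after the last reading at 21.7 s of the 64 s allowed. I lifted the bar and swung it to its quarter-turn stop. Then I picked the blank from beside the billet, laid it in both V-blocks and let go. Last, I lifted the bar again, swung it back and let it down onto the blank.

- **Last pictures:** The bar lies square across the middle of the seated blank. Nothing else seen near the cradle or the blank's old place had been disturbed. The gripper is open, about 100 mm above the knob, with the wrist force near zero.
- **Centring:** The blank sits roughly 2–3 mm off-centre along the V.
- **Disagreements:** Camera and arm-contact estimates of the cradle origin differed by about 3 mm. The outline fit of the seated blank was poor (3.6 px) because part of it was outside the picture, so I judged its seating by eye.
- **Forces:** Setting the bar down pressed briefly with about 18 N in total before I eased off. That was the highest wrist reading I saw between moves.

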